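# A fresh tray off the nest for the peg job

### The job

Start a job tray for the peg fitting: lift only the top tray off the nested stack, leaving the two under it nested and in place, and stand it on the open bench in front of the rack. Lay the marking pencil and the ebony peg in it, then slide the loaded tray into the rack's empty bay, knob outwards, until it is fully home against the stop. Leave the hammer and the cork block alone.

Things in the scene. Friction and masses are not known exactly. Their poses are not given: they have to be found in the camera images.
- tray_top: top one of three identical nested trays of green painted sheet metal, 180 long (x) x 68 wide (y) x 46 high, 0.12 kg, wall 2.5 mm; origin at the centre of its underside, z up, the brass knob at the -x end. From z = 26 to 46 it is an upright collar, 180 x 68 outside, open above; below that a tapered body, 171 x 59 outside at z = 26 and 159 x 47 at the bottom
- tray_next: the second tray of the nest, same shape and axes. Each tray of the nest stands 20 mm above the one below, its collar resting on the next one's rim with 2 mm play sideways. Only the top tray's 20 mm collar may be gripped: directly under it begins the collar of this one, equally wide. This one must not rise with the top one
- tray_low: the lowest tray of the nest, same shape and axes, standing on the bench
- tray_top_knob (a point): centre of the top tray's brass knob, a cylinder 16 mm in diameter and 16 mm long lying along the tray's x, 20 mm out from its front end (on the tray at x = -110, z = 36 mm)
- bay_empty: the one empty bay, any of three, of a low wooden rack fixed to the bench; origin in the middle of its mouth at bench level, +x into the rack, z up. Two cheeks, 50 high, stand 74 mm apart from x = 15 to the stop at x = 155, easing to 87 apart at the mouth; no floor or roof: a tray slides on the bench. Home, its origin is at x = 65 mm. The bays 90 mm to its sides hold fixed trays of the same kind
- pencil: dark red clutch pencil with metal tip, 143 long (y) x 10 x 9 mm, lying on the bench, 20 g; origin under its centre
- ebony_peg: black violin peg lying on the bench, 75 long (y) x 21 x 11 mm, 15 g; origin under its centre. The flat head, 21 wide (x), runs from y = +10 to +35 mm; the thinner shank, up to 12 wide about x = +5 mm, from there to y = -37
- hammer: small hammer with wooden shaft, 228 long, a bystander
- cork: cork sanding block 45 x 70 x 30 mm, a bystander
Mind the look-alikes: they are no part of the job. Leave any orange or pink look-alike of the pencil alone.

How it is judged:
On the way, in this order (a step that is already met when the one before it is completed fails the run):
1. the top tray alone stands flat on the bench, clear of the nest and let go (height (world z) of tray_top below 0.006 m and angle between tray_top's own z axis and vertical below 0.08 rad and horizontal distance between tray_top and tray_next above 0.08 m and contact force between the fingers and tray_top below 0.3 N), for 0.2 s.
2. pencil and peg lie in the tray, which still stands on the bench and is not yet home (height (world z) of tray_top below 0.006 m and angle between tray_top's own z axis and vertical below 0.08 rad and x of pencil in the frame of tray_top between -0.075 and 0.075 m and y of pencil in the frame of tray_top between -0.031 and 0.031 m and z of pencil in the frame of tray_top between -0.002 and 0.04 m and x of ebony_peg in the frame of tray_top between -0.075 and 0.075 m and y of ebony_peg in the frame of tray_top between -0.031 and 0.031 m and z of ebony_peg in the frame of tray_top between -0.002 and 0.04 m and x of tray_top in the frame of bay_empty below 0.035 m), for 0.2 s.
At the end, for the whole second after the job is handed in: The former top tray stands flat on the bench in the empty bay, knob outwards, within 5 mm of its stop, with pencil and peg lying in it below its rim; all at rest; the other two trays are still nested within 30 mm of where they stood (height (world z) of tray_top below 0.006 m and angle between tray_top's own z axis and vertical below 0.08 rad and x of pencil in the frame of tray_top between -0.075 and 0.075 m and y of pencil in the frame of tray_top between -0.031 and 0.031 m and z of pencil in the frame of tray_top between -0.002 and 0.04 m and x of ebony_peg in the frame of tray_top between -0.075 and 0.075 m and y of ebony_peg in the frame of tray_top between -0.031 and 0.031 m and z of ebony_peg in the frame of tray_top between -0.002 and 0.04 m and x of tray_top in the frame of bay_empty above 0.06 m and y of tray_top in the frame of bay_empty between -0.008 and 0.008 m and x of tray_top_knob in the frame of bay_empty below 0 m and linear speed of tray_top below 0.01 m/s and linear speed of each of pencil, ebony_peg below 0.02 m/s and distance of each of tray_next, tray_low from where it was at the start of the episode below 0.03 m and angle between tray_next's own z axis and vertical below 0.05 rad); the robot touches nothing.
It fails at once if the second tray is dragged up: it rises more than 10 mm (height (world z) of tray_next above 0.03 m).
It fails at once if the nest is shoved away more than 30 mm (distance of any of tray_next, tray_low from where it was at the start of the episode above 0.03 m).
It fails at once if a bystander (hammer, cork block) is moved more than 20 mm (distance of any of hammer, cork from where it was at the start of the episode above 0.02 m).
It also fails if it takes over 72 s, if anything falls off the work surface, if the arm or the gripper's body presses on something with over 40 N, if the wrist force passes 120 N, or if a joint passes its speed limit or range.

### The arm

A 7-joint arm with a two-finger parallel gripper is mounted at the origin on a cart in front of the work surface, level with it; the furniture and walls round the work are solid. World frame = base frame: x ahead of the robot, y to its left, z up, the work surface at z = 0. Lengths are in m, angles in rad, forces in N, time in s.
With the tool pointing down it reaches from about 0.425 to 0.925 m from the base axis. Payload 6.8 kg.
Tool frame: the origin (TCP) lies on the centre line of the jaws, within the pads' length; the fingertips stand 14 mm ahead of it and the grasp point (between the pads) lies 5 mm behind it (bot.finger_overhang is the distance from the TCP to the fingertips, in m); z points along the fingers, y is the line along which they close (so a half turn about z gives the same grasp; the last joint's range is limited). The gripper opens to 85 mm and grips with 20 to 120 N. Pads are 22 mm wide; open, the fingers measure 114 mm over their backs; the gripper's body (76 mm by 85 mm) begins 54 mm behind the grasp point. The pads swing forward as they close: fully open they stand 13 mm farther back than shut.
Start: joints at [1.174, 0.477, 0.022, 1.555, -0.011, 1.109, -0.083], TCP at [0.192, -0.647, 0.245] pointing down, gripper open.
Joint ranges: [-2.96, 2.96], [-0.34, 2.1], [-1.41, 1.46], [0.24, 2.44], [-1.37, 4.51], [0.17, 1.92], [-2.96, 2.96]. Speed limits (rad/s): [2.39, 2.39, 3.14, 3.14, 3.14, 3.14, 3.14].

### API

Orientations are given as a unit quaternion [w, x, y, z].
In Python, from station import bot gives the robot as it stands.
- The arm moves only by the shell command python3 -m inch 'ROWS' [OPENING] [FORCE]. ROWS is JSON, a list of rows, each a list of 4 numbers: the shift along the tool's x, y, z in m, then the turn about the tool's z in degrees. A call has 1 to 12 rows; each row shifts and turns the commanded pose from where the row before left it, along the tool's axes as they then stand; what a row does not reach is not made up. A row lasts 1/10 s, in which the tool goes at most 50 mm and 8.59 degrees, less where a joint would pass 70% of its speed; a pose out of reach is approached as far as the arm can. A call is refused whole if a number of a shift passes 0.05 or a number of a turn 8.59, either way. A call with a gripper value outside its range is refused whole. OPENING is the finger opening in m, from 0 to 0.0854, set as the call begins (- or left out, the last holds). The fingers move at their own pace and stop on an object; FORCE is the grip in N (left out, the last holds). Time passes only in rows, so rows that do not move let the fingers close. It gives the time, the measured TCP pose, the force, the opening and the grip force at its end, in the units of the state.
- bot.get_obs(): the state, without advancing time (a new reading comes with each control period).
- bot.read_camera(name): name is "side" or "top"; returns a dict with "color" (384x512x3 uint8, red, green, blue), "mtx" (3x3 intrinsics, pixels), "world_from_camera" (4x4, takes a point from camera to world coordinates). Camera axes: x right, y up, looking along -z (the intrinsics and any distortion apply to the point x, -y, -z); pixel columns grow to the right and rows downward; lengths in m; the calibration is good to about 2 mm. A picture is of the moment at which its call begins. There is no depth.
- bot.hand_in(): hands the job in; it is judged then, once.
The state is a dict: "t": time; "q": joint angles; "joint_vel": joint speeds; "joint_torque": joint torques, N m; "eef_pos": TCP position; "tool_rot": TCP orientation; "contact_force": force on the tool from outside, world axes, zero at the start; "torque": the same for the moment, N m; "gripper_width": opening from 0.0 (shut) to 1.0 (fully open); "grasp_force": force on a finger pad.
Only numpy, scipy, OpenCV 4.12 (cv2) and the standard library are available. Lean on these libraries where they do the work, as an engineer would, in place of code of your own. Each camera call takes 0.05 s, during which the arm holds its last target. There are 200 camera calls.

## Working session

There is one attempt and no reset: what is moved stays moved. The work goes in short steps, Python scripts to look and compute and a shell command to move; the robot and the scene stay as the last step left them, time stands still between calls to the robot, and variables do not carry over. Pictures are saved under pics/ and viewed, at most 10 in all, crops included, and the job is handed in when it is done.

```bash
mkdir -p pics; ls
python3 - <<'E'
from station import bot
import cv2,numpy as np
for n in("top","side"):
    c=bot.read_camera(n); cv2.imwrite(f"pics/{n}0.png",c["color"][:,:,::-1]); print(n,c["mtx"].tolist(),np.round(c["world_from_camera"],4).tolist(),[k for k in c])
o=bot.get_obs();print(o["t"],o["eef_pos"],o["tool_rot"],bot.finger_overhang)
E
```

```text
pics
top [[369.6137313140259, 0.0, 257.6615917053392], [0.0, 369.6137313140259, 192.89532160107794], [0.0, 0.0, 1.0]] [[-0.0108, 0.9912, -0.1321, 0.4201], [-0.9998, -0.013, -0.0161, -0.0255], [-0.0177, 0.1319, 0.9911, 1.0943], [0.0, 0.0, 0.0, 1.0]] ['color', 'mtx', 'world_from_camera']
side [[430.6471737482192, 0.0, 252.1982141744229], [0.0, 430.6471737482192, 192.3058959185063], [0.0, 0.0, 1.0]] [[-0.9767, 0.1256, -0.174, 0.3361], [-0.2145, -0.5458, 0.81, 0.9896], [0.0067, 0.8284, 0.5601, 0.7787], [0.0, 0.0, 0.0, 1.0]] ['color', 'mtx', 'world_from_camera']
0.1 [ 0.19207412 -0.64656834  0.24442794] [-8.03634571e-04  9.89591298e-01  1.43904073e-01 -1.87033439e-04] 0.014
```

View pics/top0.png

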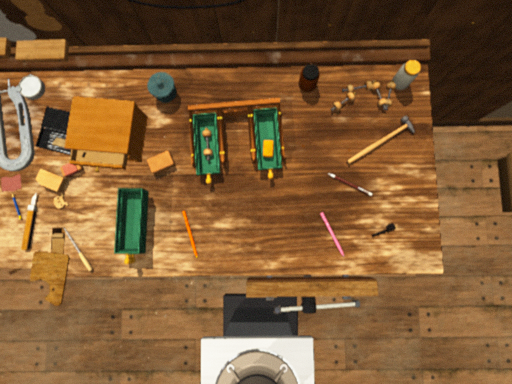

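View pics/side0.png

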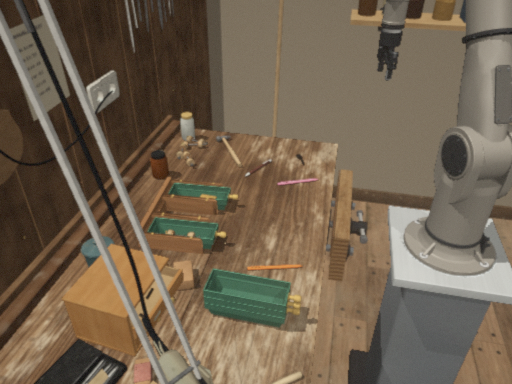

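The top view shows the nest at about (131,222) with its knob at (127,258). The rack's empty bay is the middle one, about (237,140). The dark red pencil is at (350,184), the peg at (384,230), the cork at (160,161) and the hammer at (380,140). Next I'll measure them with masks.

```bash
cat > h.py <<'E'
from station import bot
import cv2,numpy as np
def cam(n): return bot.read_camera(n)
def ray(c,uv,z):
    K=c["mtx"];T=c["world_from_camera"];uv=np.atleast_2d(uv).astype(float)
    d=np.c_[(uv[:,0]-K[0,2])/K[0,0],-(uv[:,1]-K[1,2])/K[1,1],-np.ones(len(uv))]@T[:3,:3].T
    return T[:3,3]+d*((z-T[2,3])/d[:,2])[:,None]
def blobs(c,lo,hi,roi,amin=8):
    x0,y0,x1,y1=roi; hsv=cv2.cvtColor(c["color"],cv2.COLOR_RGB2HSV)
    m=cv2.inRange(hsv,np.array(lo),np.array(hi)); k=np.zeros_like(m);k[y0:y1,x0:x1]=m[y0:y1,x0:x1]
    n,l,s,ce=cv2.connectedComponentsWithStats(k)
    out=[]
    for i in range(1,n):
        if s[i,4]>=amin:
            p=np.argwhere(l==i)[:,::-1].astype(np.float32)
            out.append((p,cv2.minAreaRect(p)))
    return sorted(out,key=lambda o:-len(o[0]))
def rect(c,r,z):
    b=ray(c,cv2.boxPoints(r)+0.0,z)[:,:2]; e=b[1]-b[0];f=b[2]-b[1]
    if np.linalg.norm(f)>np.linalg.norm(e): e,f=f,e
    return b.mean(0).round(4),np.linalg.norm(e).round(3),np.linalg.norm(f).round(3),round(np.degrees(np.arctan2(e[1],e[0])),1)
E
python3 - <<'E'
from h import *
c=cam("top")
G=([70,90,25],[95,255,160]) 
for nm,roi,z in(("nest",(105,180,160,255),.086),("bayL",(180,105,228,185),.046),("bayR",(245,100,290,180),.046)):
    for p,r in blobs(c,*G,roi,60)[:2]: print(nm,len(p),r,rect(c,r,z))
Y=([15,140,150],[32,255,255])
for nm,roi,z in(("knobN",(115,246,140,270),.076),("knobL",(200,172,218,187),.036),("knobR",(262,168,280,182),.036)):
    for p,r in blobs(c,*Y,roi,6)[:2]: print(nm,len(p),r,rect(c,r,z))
hsv=cv2.cvtColor(c["color"],cv2.COLOR_RGB2HSV)
print(hsv[180:188,345:352].tolist()); print(hsv[228:233,378:392:2].tolist())
im=c["color"][:,:,::-1]
A=cv2.resize(im[165:265,310:410],(400,400),interpolation=cv2.INTER_CUBIC)
B=cv2.resize(im[90:190,180:280],(400,400),interpolation=cv2.INTER_CUBIC)
cv2.imwrite("pics/crop1.png",np.hstack([A,B]))
E
```

```text
nest 1463 ((131.1030731201172, 220.64462280273438), (29.010820388793945, 63.84599304199219), 3.1798300743103027) (array([0.4834, 0.3388]), np.float64(0.175), np.float64(0.081), np.float64(-0.9))
bayL 910 ((205.61366271972656, 143.6708984375), (59.25070571899414, 23.285606384277344), 85.42607879638672) (array([0.7079, 0.1421]), np.float64(0.178), np.float64(0.069), np.float64(-175.3))
bayR 941 ((267.0414123535156, 138.49655151367188), (58.796199798583984, 22.754465103149414), 85.2363510131836) (array([ 0.7206, -0.0375]), np.float64(0.176), np.float64(0.067), np.float64(-176.4))
knobN 127 ((122.0, 261.5), (15.0, 14.0), 90.0) (array([0.3719, 0.3635]), np.float64(0.04), np.float64(0.039), np.float64(-178.0))
knobL 41 ((208.0, 178.0), (10.0, 4.0), 90.0) (array([0.6069, 0.1358]), np.float64(0.03), np.float64(0.012), np.float64(-179.6))
knobR 41 ((270.0, 173.5), (9.0, 4.0), 90.0) (array([ 0.6177, -0.0448]), np.float64(0.027), np.float64(0.012), np.float64(179.1))
[[[7, 160, 121], [9, 162, 112], [11, 161, 108], [12, 161, 106], [13, 185, 102], [14, 179, 107], [14, 178, 110]], [[7, 165, 127], 
[... 591 characters left out ...]
 174, 114], [13, 181, 90], [11, 199, 78]], [[14, 179, 162], [15, 177, 163], [15, 163, 164], [15, 166, 163], [16, 165, 150], [14, 169, 142], [14, 157, 114]]]
[[[16, 152, 188], [16, 159, 178], [15, 154, 164], [15, 160, 134], [13, 140, 73], [13, 108, 33], [23, 68, 34]], [[16, 144, 202], [16, 146, 189], [16, 156, 173], [14, 159, 114], [8, 175, 48], [169, 64, 32], [25, 100, 33]], [[14, 147, 201], [15, 156, 176], [15, 164, 132], [11, 145, 74], [12, 107, 31], [11, 97, 29], [12, 144, 39]], [[14, 144, 167], [16, 158, 116], [14, 139, 55], [5, 49, 31], [13, 147, 59], [11, 184, 50], [12, 169, 89]], [[13, 134, 97], [17, 106, 48], [4, 76, 27], [17, 157, 52], [13, 172, 126], [13, 176, 97], [13, 180, 140]]]
```

View pics/crop1.png

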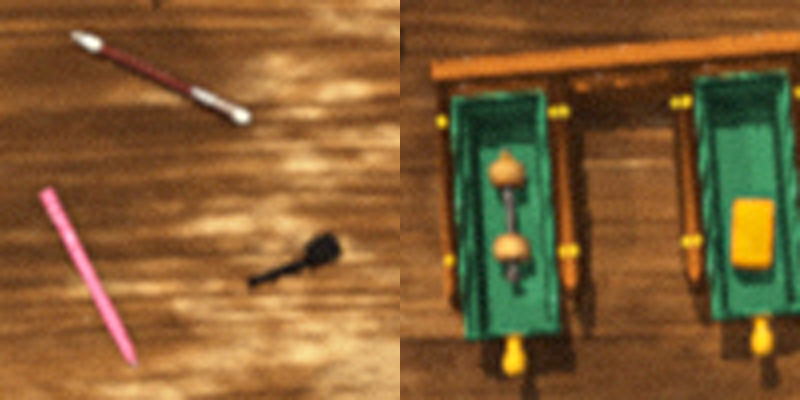

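The crop shows the pencil's ends at (328,174) and (372,194.5). The peg's head end is at (394.5,225) and its shank end at (372.5,236). The middle bay is confirmed empty.

Run:
```python
from h import *
c=cam("top")
p=ray(c,[(328.2,174),(372,194.5)],.005);d=p[1]-p[0];print("pencil",p.mean(0),np.linalg.norm(d),np.degrees(np.arctan2(d[1],d[0])))
p=ray(c,[(394.5,225),(372.5,235.8)],.005);d=p[0]-p[1];print("peg head,shank",p,np.linalg.norm(d),np.degrees(np.arctan2(d[1],d[0])))
p,r=blobs(c,[70,90,25],[95,255,160],(105,180,160,255),60)[0]
w=ray(c,p,.086)
L=[];
for v in range(195,248,2):
    q=p[p[:,1]==v]; L.append([q[:,0].min()-.5,v])
w=ray(c,L,.086);f=np.polyfit(w[:,0],w[:,1],1);print("left edge yaw",np.degrees(np.arctan(f[0])),"y at .48",np.polyval(f,.48),np.abs(np.polyval(f,w[:,0])-w[:,1]).max())
for u in(123,127,131,135,139):
    q=p[p[:,0]==u]; print(u,ray(c,[(u,q[:,1].min()-.5),(u,q[:,1].max()+.5)],.086)[:,:2].round(4).tolist())
s=cam("side")  # check: right rim in side view not needed
q,r=blobs(s,[70,90,25],[95,255,160],(195,260,305,330),60)[0]; b=cv2.approxPolyDP(cv2.convexHull(q.astype(np.int32)),4,True)[:,0]
print("side hull",[(tuple(int(i) for i in x),ray(s,x,.086)[0,:2].round(3).tolist()) for x in b])
```

```text
pencil [ 0.58780005 -0.28229968  0.005     ] 0.14175204327048552 -116.53760914795443
peg head,shank [[ 0.46552006 -0.40645346  0.005     ]
 [ 0.4349068  -0.34092609  0.005     ]] 0.07232569918750976 -64.95882835465422
left edge yaw -0.6343379495537634 y at .48 0.3769083255887193 0.00393590751246603
123 [[0.5718, 0.3645], [0.399, 0.358]]
127 [[0.5688, 0.3532], [0.3989, 0.3471]]
131 [[0.5715, 0.3421], [0.3961, 0.336]]
135 [[0.5657, 0.3308], [0.396, 0.3251]]
139 [[0.5712, 0.3198], [0.3958, 0.3142]]Traceback (most recent call last):
  File "<stdin>", line 14, in <module>
IndexError: list index out of range
```

```bash
python3 -m inch '[[0,0,0,8.59],[0,0,0,8.59],[0.037,-0.045,0,0],[0.037,-0.045,0,0],[0.037,-0.045,0,0],[0.037,-0.045,0,0],[0.037,-0.045,0,0],[0.037,-0.045,0,0],[0.037,-0.045,0,0],[0.037,-0.045,0,0],[0.037,-0.045,0,0],[0.037,-0.045,0,0]]' 0.0854 40
```

```text
t: 1.45
eef_pos: [0.515, -0.2627, 0.2455]
tool_rot: [0.0, 1.0, -0.006, 0.0]
contact_force: [0.7, -1.6, 0.3]
gripper_width: 1.001
grasp_force: 0.0
```

```bash
python3 -m inch '[[-0.006,-0.045,0,0],[-0.006,-0.045,0,0],[-0.006,-0.045,0,0],[-0.006,-0.045,0,0],[-0.006,-0.045,0,0],[-0.006,-0.045,0,0],[-0.006,-0.045,0,0],[-0.006,-0.045,0,0],[-0.006,-0.045,0,0],[-0.006,-0.045,0,0],[-0.006,-0.045,0,0],[-0.006,-0.04,0,0]]'
```

```text
t: 2.65
eef_pos: [0.4474, 0.2736, 0.2455]
tool_rot: [-0.0, 1.0, -0.005, 0.0]
contact_force: [1.0, -0.7, 0.2]
gripper_width: 1.002
grasp_force: 0.0
```

```bash
python3 -m inch '[[0.018,-0.035,0.03,0],[0.018,-0.035,0.03,0],[0,0,0.03,0],[0,0,0.02,0],[0,0,0,0],[0,0,0,0]]'
python3 - <<'E'
from h import *
o=[]
for n,(x0,y0,x1,y1) in(("top",(90,160,190,280)),("side",(185,225,325,345))):
    c=cam(n);o.append(cv2.resize(c["color"][y0:y1,x0:x1,::-1],None,fx=3.3,fy=3.3,interpolation=cv2.INTER_CUBIC))
cv2.imwrite("pics/c2.png",np.hstack(o))
E
```

```text
t: 3.25
eef_pos: [0.4848, 0.3409, 0.1356]
tool_rot: [0.0, 1.0, -0.006, -0.0]
contact_force: [0.1, -0.4, 0.8]
gripper_width: 1.0
grasp_force: 0.0
```

View pics/c2.png

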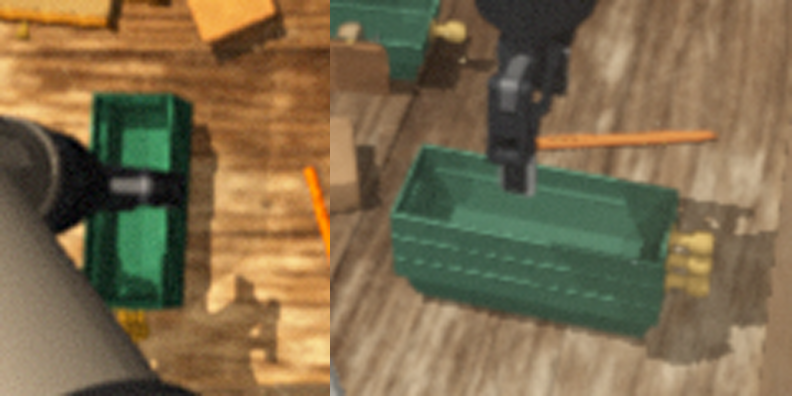

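The near (+y) fingertip is at about side pixel (242,283). The rim corners in the side view are (204,289.5), (286,301.4), (214.7,269.8) and (290.5,282.6). I'll check these by casting rays.

Run:
```python
from h import *
c=cam("side")
print(ray(c,[(204,289.5),(286,301.4),(290.5,282.6),(214.7,269.8)],.086).round(4))
for z in(.12,.13):print(ray(c,(242,283),z).round(4))
```

```text
[[0.5723 0.3757 0.086 ]
 [0.3951 0.3697 0.086 ]
 [0.3936 0.3144 0.086 ]
 [0.5669 0.3132 0.086 ]]
[[0.4892 0.371  0.12  ]]
[[0.4869 0.3804 0.13  ]]
```

```bash
python3 -m inch '[[-0.002,-0.002,0.015,0],[0,0,0.015,0],[0,0,0.015,0],[0,0,0.0125,0],[0,0,0,0],[0,0,0,0]]'
python3 -m inch '[[0,0,0,0],[0,0,0,0],[0,0,0,0],[0,0,0,0],[0,0,0,0],[0,0,0,0],[0,0,0,0]]' 0.05 40
```

```text
t: 4.0
eef_pos: [0.4826, 0.3429, 0.0772]
tool_rot: [0.0, 1.0, -0.006, -0.0]
contact_force: [-0.2, -0.0, -0.8]
gripper_width: 1.003
grasp_force: 0.0
t: 4.7
eef_pos: [0.4833, 0.344, 0.0789]
tool_rot: [-0.001, 1.0, -0.005, 0.001]
contact_force: [-0.8, 1.7, 5.9]
gripper_width: 0.788
grasp_force: 45.5
```

```bash
cat > kn.py <<'E'
from h import *
import sys
c=cam("side")
cv2.imwrite(sys.argv[1],cv2.resize(c["color"][255:340,195:310,::-1],None,fx=6,fy=6,interpolation=cv2.INTER_CUBIC))
for p,r in blobs(c,[15,110,110],[35,255,255],(284,285,305,320),5): print(len(p),p.min(0),p.max(0),p.mean(0))
E
python3 kn.py pics/k0.png
python3 -m inch '[[0,0,-0.003,0],[0,0,-0.003,0],[0,0,-0.003,0],[0,0,0,0],[0,0,0,0]]'
python3 kn.py pics/k1.png
```

```text
236 [287. 293.] [301. 314.] [294.2839 303.2839]
t: 5.25
eef_pos: [0.4828, 0.3426, 0.0867]
tool_rot: [0.0, 1.0, -0.006, -0.0]
contact_force: [0.0, 0.2, -1.0]
gripper_width: 0.784
grasp_force: 45.0
157 [287. 301.] [300. 314.] [294.01273 307.08917]
80 [289. 290.] [301. 297.] [295.55 293.3 ]
```

View pics/k1.png

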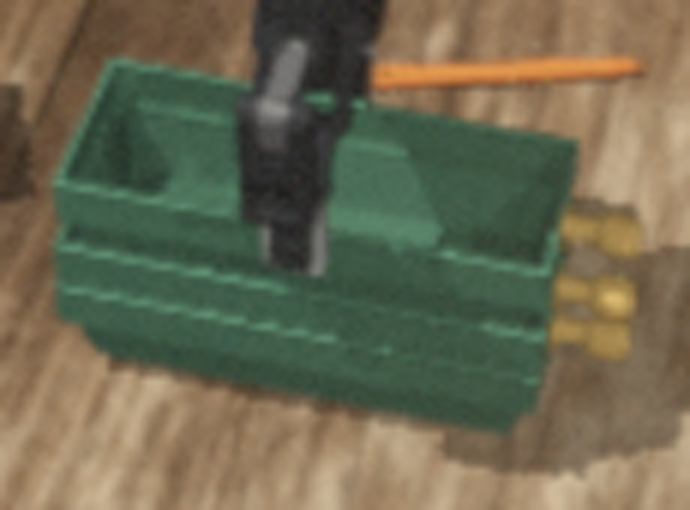

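Only the top tray has risen: in the crop its knob at (600,230) is now apart from the lower two at (600,300) and (600,335), and there is a gap under its collar. I'll go on lifting and carry it over.

```bash
python3 -m inch '[[0,0,-0.01,0],[0,0,-0.02,0],[0,0,-0.03,0],[0,0,-0.03,0],[0,0,-0.02,0],[0.005,0.02,0,0],[0.005,0.025,0,0],[0.008,0.03,0,0],[0.008,0.03,0,0],[0.008,0.03,0,-2.2],[0.008,0.03,0,-2.2],[0.008,0.03,0,0]]'
python3 -m inch '[[0.008,0.03,0,0],[0.006,0.025,0,0],[0.005,0.02,0.01,0],[0.005,0.02,0.02,0],[0,0.005,0.03,0],[0,0,0.03,0],[0,0,0,0],[0,0,0,0]]'
```

```text
t: 6.5
eef_pos: [0.5341, 0.1473, 0.1975]
tool_rot: [-0.0, 0.999, 0.034, 0.0]
contact_force: [0.3, -0.2, -1.1]
gripper_width: 0.785
grasp_force: 45.0
t: 7.3
eef_pos: [0.5646, 0.0506, 0.1075]
tool_rot: [-0.0, 0.999, 0.033, -0.0]
contact_force: [1.3, -0.3, -0.9]
gripper_width: 0.781
grasp_force: 45.7
```

```bash
python3 -m inch '[[-0.003,0.004,0.02,0],[-0.003,0.004,0.02,0],[0,0,0.015,0],[0,0,0.008,0],[0,0,0.002,0],[0,0,0.002,0],[0,0,0,0],[0,0,0,0]]'
```

```text
t: 8.1
eef_pos: [0.5596, 0.0421, 0.0404]
tool_rot: [-0.0, 0.999, 0.033, 0.001]
contact_force: [0.4, -0.3, -1.0]
gripper_width: 0.779
grasp_force: 45.7
```

```bash
python3 -m inch '[[0,0,0.001,0],[0,0,0.001,0],[0,0,0.001,0],[0,0,0,0]]'; python3 -m inch '[[0,0,0,0],[0,0,0,0],[0,0,0,0],[0,0,0,0]]' 0.0854; python3 -m inch '[[0,0,-0.02,0],[0,0,-0.04,0],[0,0,-0.05,0],[0,0,-0.05,0]]'
```

```text
t: 8.5
eef_pos: [0.5595, 0.042, 0.0388]
tool_rot: [0.0, 0.999, 0.033, 0.0]
contact_force: [-6.6, -0.4, 19.1]
gripper_width: 0.783
grasp_force: 47.9
t: 8.9
eef_pos: [0.5591, 0.0418, 0.0366]
tool_rot: [-0.0, 0.999, 0.033, -0.0]
contact_force: [0.0, -0.5, -0.3]
gripper_width: 1.001
grasp_force: 0.0
t: 9.3
eef_pos: [0.5585, 0.0418, 0.198]
tool_rot: [-0.0, 0.999, 0.033, -0.001]
contact_force: [1.4, -0.2, -0.0]
gripper_width: 1.003
grasp_force: 0.0
```

```bash
python3 -m inch '[[0,0,0,-8.54],[0,0,0,-8.54],[0,0,0,-8.54],[0,0,0,-8.54],[0,0,0,-8.54],[0,0,0,-8.54],[0,0,0,-8.54],[0,0,0,0]]' 0.03 40;  python3 -m inch '[[-0.0346,0.0214,0,0],[-0.0346,0.0214,0,0],[-0.0346,0.0214,0,0],[-0.0346,0.0214,0,0],[-0.0346,0.0214,0,0],[-0.0346,0.0214,0,0],[-0.0346,0.0214,0,0],[-0.0346,0.0214,0,0],[0,0,0,0],[0,0,0.05,0],[0,0,0.03,0],[0,0,0,0]]'
```

```text
t: 10.1
eef_pos: [0.5589, 0.0417, 0.1965]
tool_rot: [-0.0, 0.85, 0.527, -0.0]
contact_force: [0.0, -0.7, 0.1]
gripper_width: 0.356
grasp_force: 0.0
t: 11.3
eef_pos: [0.5857, -0.2809, 0.112]
tool_rot: [-0.004, 0.851, 0.525, -0.003]
contact_force: [0.0, 0.1, -0.1]
gripper_width: 0.353
grasp_force: 0.0
```

Run:
```python
from h import *
print(np.round(bot.get_obs()["q"],2))
A,B=[cam(n)["color"][:,:,::-1] for n in("top","side")]
cv2.imwrite("pics/p1.png",np.hstack([cv2.resize(A[150:270,180:320],(467,400),interpolation=cv2.INTER_CUBIC),cv2.resize(B[120:240,220:320],(333,400),interpolation=cv2.INTER_CUBIC)]))
```

```text
[ 0.67  0.62 -0.45  1.7   0.33  0.91 -0.37]
```

View pics/p1.png

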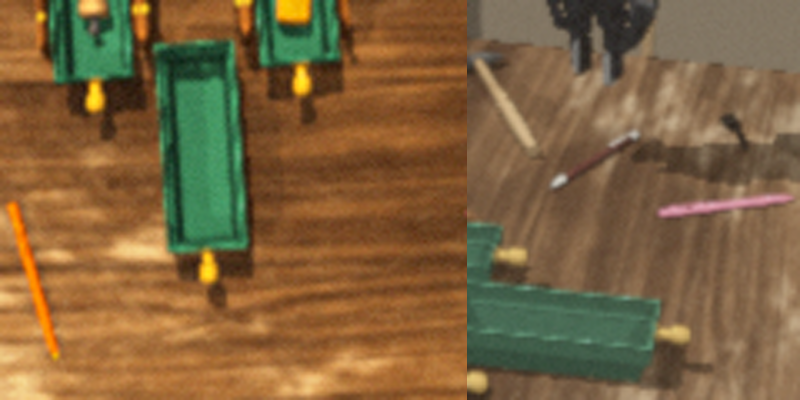

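The tray stands in front of the middle bay, aligned with it. In the side view the pencil's ends are at about (245.8,175.5) and (271,160). I'll cross-check the pencil and measure the tray.

Run:
```python
from h import *
s=cam("side");c=cam("top")
p=ray(s,[(245.8,175.5),(271,160)],.005);print(p.round(4),p.mean(0).round(4))
for p,r in blobs(c,[70,90,25],[95,255,160],(225,160,256,228),60)[:1]: print(rect(c,r,.046))
for p,r in blobs(c,[15,140,150],[32,255,255],(236,220,250,240),6): print("knob",len(p),rect(c,r,.036),ray(c,p.mean(0),.036))
```

```text
[[ 0.6197 -0.2242  0.005 ]
 [ 0.5551 -0.348   0.005 ]] [ 0.5874 -0.2861  0.005 ]
(array([0.5598, 0.0423]), np.float64(0.176), np.float64(0.066), np.float64(-176.0))
knob 44 (array([0.455 , 0.0375]), np.float64(0.028), np.float64(0.011), np.float64(179.7)) [[0.45405652 0.03807145 0.036     ]]
knob 12 (array([0.4325, 0.0476]), np.float64(0.014), np.float64(0.006), np.float64(-90.6)) [[0.43175622 0.04692293 0.036     ]]
```

```bash
python3 -m inch '[[-0.002,0.003,0.03,0],[0,0,0.03,0],[0,0,0.02,0],[0,0,0.009,0],[0,0,0,0],[0,0,0,0],[0,0,0,0]]'
python3 - <<'E'
from station import bot
print(bot.get_obs()["eef_pos"])
E
```

```text
t: 12.2
eef_pos: [0.5921, -0.2858, 0.0297]
tool_rot: [0.001, 0.85, 0.526, 0.001]
contact_force: [-0.2, 0.1, 0.3]
gripper_width: 0.351
grasp_force: 0.0
[ 0.5921257  -0.28576546  0.02966539]
```

```bash
python3 -m inch '[[0,-0.004,0,0],[0,0,0.006,0],[0,0,0.005,0],[0,0,0,0],[0,0,0,0]]'; python3 -m inch '[[0,0,0,0],[0,0,0,0],[0,0,0,0],[0,0,0,0],[0,0,0,0]]' 0 40;python3 -m inch '[[0,0,-0.01,0],[0,0,-0.02,0],[0,0,-0.04,0],[0,0,-0.04,0],[0,0,0,0]]'
```

```text
t: 12.7
eef_pos: [0.5871, -0.2835, 0.0164]
tool_rot: [-0.0, 0.85, 0.527, -0.0]
contact_force: [-0.2, 0.0, 1.3]
gripper_width: 0.351
grasp_force: 0.0
t: 13.2
eef_pos: [0.5875, -0.2836, 0.017]
tool_rot: [0.0, 0.85, 0.527, 0.0]
contact_force: [0.4, -0.1, 1.4]
gripper_width: 0.083
grasp_force: 41.4
t: 13.7
eef_pos: [0.591, -0.2845, 0.1337]
tool_rot: [0.004, 0.85, 0.527, 0.003]
contact_force: [0.6, 0.0, 0.7]
gripper_width: 0.089
grasp_force: 41.3
```

```bash
python3 -m inch '[[0,0,0,8.52],[0,0,0,8.52],[0,0,0,8.52],[0,0,0,8.52],[0,0,0,8.52],[0,0,0,8.52],[0,0,0,8.52],[0,0,0,0]]'; python3 -m inch '[[0,-0.03,0,0],[0,-0.04,0,0],[0,-0.04,0,0],[0,-0.04,0,0],[0,-0.04,0,0],[0,-0.04,0,0],[0,-0.04,0,0],[0,-0.03,0,0],[-0.005,-0.02,0,0],[0,0,0,0],[0,0,0,0]]'
```

```text
t: 14.5
eef_pos: [0.5871, -0.2832, 0.1268]
tool_rot: [0.0, 0.999, 0.034, -0.0]
contact_force: [0.1, -0.6, -1.0]
gripper_width: 0.086
grasp_force: 41.3
t: 15.6
eef_pos: [0.5604, 0.0351, 0.1268]
tool_rot: [0.0, 0.999, 0.036, -0.0]
contact_force: [-0.6, -0.3, 0.0]
gripper_width: 0.09
grasp_force: 41.3
```

```bash
python3 -m inch '[[0,0,0.03,0],[0,0,0.03,0],[0,0,0.02,0],[0,0,0.005,0],[0,0,0,0],[0,0,0,0]]'; python3 -m inch '[[0,0,0,0],[0,0,0,0],[0,0,0,0]]' 0.018; python3 -m inch '[[0,0,-0.03,0],[0,0,-0.04,0],[0,0,-0.05,0],[0,0,-0.03,0],[0,0.03,0,0],[0,0.045,0,0],[0,0.045,0,0],[0,0.045,0,0],[0,0.045,0,0],[0,0.045,0,0],[0,0,0,0]]' 0.03
python3 - <<'E'
from h import *
print(np.round(bot.get_obs()["eef_pos"],4))
A,B=[cam(n)["color"][:,:,::-1] for n in("top","side")]
cv2.imwrite("pics/p2.png",np.hstack([cv2.resize(A[150:270,180:320],(467,400),interpolation=cv2.INTER_CUBIC),cv2.resize(B[120:240,220:320],(333,400),interpolation=cv2.INTER_CUBIC)]))
E
```

```text
t: 16.2
eef_pos: [0.5614, 0.0347, 0.0428]
tool_rot: [0.0, 0.999, 0.034, 0.001]
contact_force: [0.1, 0.0, 0.5]
gripper_width: 0.089
grasp_force: 41.3
t: 16.5
eef_pos: [0.5609, 0.0354, 0.0425]
tool_rot: [-0.0, 0.999, 0.034, 0.001]
contact_force: [0.1, 0.1, 0.9]
gripper_width: 0.208
grasp_force: 0.0
t: 17.6
eef_pos: [0.5765, -0.2279, 0.1919]
tool_rot: [0.002, 1.0, 0.029, -0.0]
contact_force: [-0.4, -0.2, 0.1]
gripper_width: 0.353
grasp_force: 0.0
[ 0.5765 -0.2279  0.1919]
```

View pics/p2.png

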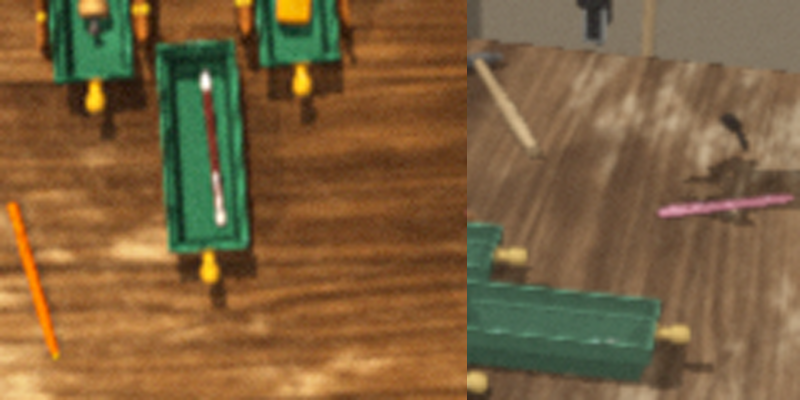

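The top view shows the pencil lying in the tray, from crop (205,75) to (220,220). Next I'll measure the peg from both views by its dark mask.

Run:
```python
from h import *
for n,roi in(("top",(366,218,402,242)),("side",(292,150,308,168))):
    c=cam(n)
    for p,r in blobs(c,[0,0,0],[179,255,70],roi,10)[:2]:
        w=ray(c,p,.006)[:,:2];m=w.mean(0);u=np.linalg.svd(w-m,full_matrices=False)[2][0];u*=-np.sign(u[1]);t=(w-m)@u;v=(w-m)@np.array([-u[1],u[0]])
        print(n,len(p),m.round(4),np.degrees(np.arctan2(u[1],u[0])).round(1),"len",np.ptp(t).round(3))
        h=t>t.max()-.025; print(" head",w[h].mean(0).round(4),np.ptp(v[h]).round(3)," shank",w[t<t.min()+.03].mean(0).round(4))
```

```text
side 17 [ 0.4573 -0.3907] -61.4 len 0.046
 head [ 0.4596 -0.3948] 0.011  shank [ 0.4515 -0.3815]
```

```bash
python3 -m inch '[[0,0,0.02,7.88],[0,0,0.02,7.88],[0,0,0.02,7.88],[0,0,0.02,7.88],[0,0,0,7.88],[0,0,0,7.88],[0,0,0,7.88],[0,0,0,7.88],[0,0,0,7.88],[0,0,0,0],[0,0,0,0]]' 0.045
python3 - <<'E'
from station import bot
import numpy as np
o=bot.get_obs();p=o["eef_pos"];y=2*np.arctan2(o["tool_rot"][2],o["tool_rot"][1]);c,s=np.cos(y),np.sin(y);d=np.array([.458,-.392])-p[:2]
print(np.degrees(y),d[0]*c+d[1]*s,d[0]*s-d[1]*c,np.round(o["q"],2))
E
```

```text
t: 18.9
eef_pos: [0.5782, -0.2174, 0.1119]
tool_rot: [-0.0, 0.835, -0.55, -0.0]
contact_force: [-0.0, 0.2, -0.3]
gripper_width: 0.529
grasp_force: 0.0
-66.6675540986727 0.11274599552116807 0.17955360324775202 [ 0.19  0.53  0.1   1.81 -0.07  0.8  -2.42]
```

```bash
python3 -m inch '[[0.0225,0.036,0,0],[0.0225,0.036,0,0],[0.0225,0.036,0,0],[0.0225,0.036,0,0],[0.0225,0.036,0,0],[0,0,0.03,0],[0,0,0.03,0],[0,0,0,0],[0,0,0,0]]'
python3 - <<'E'
from h import *
A,B=[cam(n)["color"][:,:,::-1] for n in("top","side")]
cv2.imwrite("pics/p3.png",np.hstack([cv2.resize(A[190:270,340:430],(450,400),interpolation=cv2.INTER_CUBIC),cv2.resize(B[120:190,265:325],(343,400),interpolation=cv2.INTER_CUBIC)]))
E
```

```text
t: 19.8
eef_pos: [0.4563, -0.3923, 0.0519]
tool_rot: [-0.0, 0.834, -0.551, -0.0]
contact_force: [-0.6, -0.2, -0.1]
gripper_width: 0.527
grasp_force: 0.0
```

View pics/p3.png

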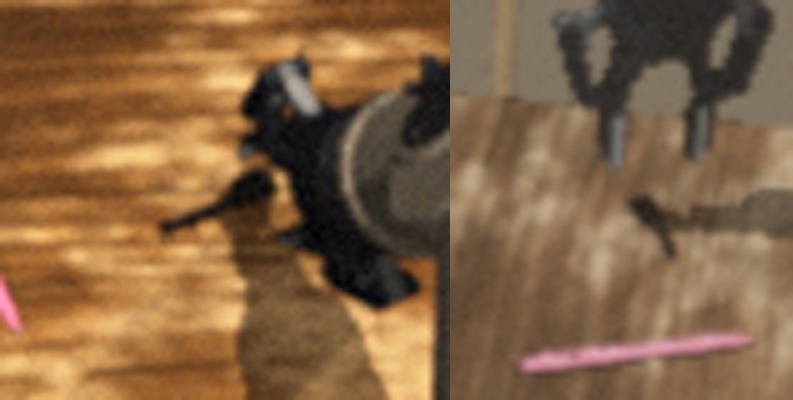

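The open fingers stand either side of the peg's head, which is at crop (250,190) in the top view and (645,210) in the side view. I'll go down and grip.

```bash
python3 -m inch '[[0.001,0,0.015,0],[0,0,0.013,0],[0,0,0.006,0],[0,0,0,0],[0,0,0,0]]'; python3 -m inch '[[0,0,0,0],[0,0,0,0],[0,0,0,0],[0,0,0,0],[0,0,0,0]]' 0 30;python3 -m inch '[[0,0,-0.01,0],[0,0,-0.02,0],[0,0,-0.04,0],[0,0,-0.04,0],[0,0,0,0],[0,0,0,0]]'
```

```text
t: 20.4
eef_pos: [0.4564, -0.3938, 0.0175]
tool_rot: [0.0, 0.834, -0.552, -0.0]
contact_force: [0.4, -1.4, 0.2]
gripper_width: 0.529
grasp_force: 0.0
t: 20.9
eef_pos: [0.4568, -0.3941, 0.0182]
tool_rot: [0.0, 0.834, -0.552, 0.0]
contact_force: [-0.7, -0.3, 3.9]
gripper_width: 0.234
grasp_force: 32.4
t: 21.5
eef_pos: [0.4569, -0.3942, 0.1292]
tool_rot: [-0.0, 0.834, -0.552, 0.001]
contact_force: [-0.6, -0.0, -0.2]
gripper_width: 0.232
grasp_force: 31.9
```

```bash
python3 -m inch '[[0,0,0,-7.88],[0,0,0,-7.88],[0,0,0,-7.88],[0,0,0,-7.88],[0,0,0,-7.88],[0,0,0,-7.88],[0,0,0,-7.88],[0,0,0,-7.88],[0,0,0,-7.88],[0,0,0,0]]'; python3 -m inch '[[0.014,-0.039,0,0],[0.014,-0.039,0,0],[0.014,-0.039,0,0],[0.014,-0.039,0,0],[0.014,-0.039,0,0],[0.014,-0.039,0,0],[0.014,-0.039,0,0],[0.014,-0.039,0,0],[0.014,-0.039,0,0],[0.014,-0.039,0,0],[0.011,-0.043,0,0],[0,0,0,0]]';python3 -m inch '[[0,0,0,0]]';python3 - <<'E'
from station import bot
import numpy as np
o=bot.get_obs();p=o["eef_pos"];y=2*np.arctan2(o["tool_rot"][2],o["tool_rot"][1]);c,s=np.cos(y),np.sin(y);d=np.array([.5776,.0475])-p[:2]
print(np.degrees(y),d[0]*c+d[1]*s,d[0]*s-d[1]*c)
E
```

```text
t: 22.5
eef_pos: [0.4555, -0.3932, 0.1263]
tool_rot: [-0.001, 0.999, 0.035, -0.001]
contact_force: [0.0, -0.8, -0.6]
gripper_width: 0.231
grasp_force: 32.0
t: 23.7
eef_pos: [0.5777, 0.0573, 0.1274]
tool_rot: [-0.002, 0.999, 0.037, 0.0]
contact_force: [-0.3, 0.7, 0.4]
gripper_width: 0.228
grasp_force: 32.0
t: 23.8
eef_pos: [0.5769, 0.0499, 0.1269]
tool_rot: [-0.0, 0.999, 0.034, -0.001]
contact_force: [-0.4, -0.1, -0.8]
gripper_width: 0.23
grasp_force: 32.0
3.918831146086102 0.0005179674557660697 0.002430630506576984
```

```bash
python3 -m inch '[[0,0.004,0.03,0],[0,0,0.03,0],[0,0,0.017,0],[0,0,0.002,0],[0,0,0,0],[0,0,0,0]]'; python3 -m inch '[[0,0,0,0],[0,0,0,0],[0,0,0,0]]' 0.027; python3 -m inch '[[0,0,-0.03,0],[0,0,-0.04,0],[0,0,-0.04,0],[-0.03,0,0,0],[-0.04,0,0,0],[-0.05,0,0,0],[0,0,0,0],[0,0,0,0]]' 0.04
python3 - <<'E'
from h import *
A,B=[cam(n)["color"][:,:,::-1] for n in("top","side")]
cv2.imwrite("pics/p4.png",np.hstack([cv2.resize(A[150:270,180:320],(467,400),interpolation=cv2.INTER_CUBIC),cv2.resize(B[160:260,195:278],(333,400),interpolation=cv2.INTER_CUBIC)]))
E
```

```text
t: 24.4
eef_pos: [0.5786, 0.0438, 0.0497]
tool_rot: [0.0, 0.999, 0.033, 0.001]
contact_force: [1.1, 0.6, -0.6]
gripper_width: 0.233
grasp_force: 31.9
t: 24.7
eef_pos: [0.5783, 0.0445, 0.0494]
tool_rot: [-0.0, 0.999, 0.034, 0.001]
contact_force: [0.1, -0.9, -0.0]
gripper_width: 0.314
grasp_force: 0.0
t: 25.5
eef_pos: [0.4573, 0.036, 0.1592]
tool_rot: [0.0, 0.999, 0.034, 0.0]
contact_force: [1.2, -0.2, 0.2]
gripper_width: 0.466
grasp_force: 0.0
```

View pics/p4.png

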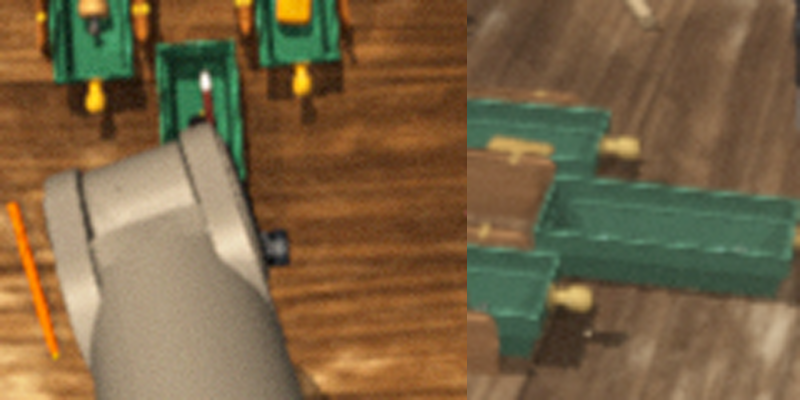

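```bash
python3 -m inch '[[-0.007,0.001,0.03,0],[0,0,0.04,0],[0,0,0.03,0],[0,0,0.02,0],[0,0,0.005,0],[0,0,0,0],[0,0,0,0]]'; python3 -m inch '[[0,0,0,0],[0,0,0,0],[0,0,0,0],[0,0,0,0],[0,0,0,0]]' 0 40
python3 - <<'E'
from station import bot
import numpy as np
o=bot.get_obs();print(o["eef_pos"],o["contact_force"])
p=o["eef_pos"]
y=np.radians(3.8);X=np.array([np.cos(y),np.sin(y)]);Y=np.array([-X[1],X[0]]);d=np.array([.714,.052])-.110*X-p[:2];print("to home in bay axes",d@X,d@Y)
E
```

```text
t: 26.3
eef_pos: [0.4526, 0.0351, 0.0346]
tool_rot: [-0.0, 0.999, 0.034, 0.001]
contact_force: [0.7, 0.2, -0.4]
gripper_width: 0.468
grasp_force: 0.0
t: 26.8
eef_pos: [0.4517, 0.0348, 0.0344]
tool_rot: [0.0, 0.999, 0.034, 0.001]
contact_force: [-0.2, -0.7, 6.5]
gripper_width: 0.169
grasp_force: 39.0
[0.45171234 0.03483143 0.03441431] [-0.20880857 -0.72289626  6.49579906]
to home in bay axes 0.1528488385203398 -0.00025200423779966484
```

```bash
python3 -m inch '[[0.006,0,-0.001,0],[0.01,0,0,0],[0.01,0,0,0],[0.01,0,0,0],[0.01,0,0,0],[0.01,0,0,0],[0.01,0,0,0],[0.01,0,0,0],[0.01,0,0,0],[0.01,0,0,0],[0.01,0,0,0],[0.006,0,0,0]]'; python3 -m inch '[[0.01,0,0,0],[0.01,0,0,0],[0.008,0,0,0],[0,0,0,0],[0,0,0,0]]'
```

```text
t: 28.0
eef_pos: [0.5628, 0.0423, 0.0349]
tool_rot: [0.0, 0.999, 0.034, -0.001]
contact_force: [-3.9, -0.4, 5.5]
gripper_width: 0.168
grasp_force: 39.5
t: 28.5
eef_pos: [0.5918, 0.0445, 0.035]
tool_rot: [-0.0, 0.999, 0.034, 0.001]
contact_force: [1.0, -0.2, 2.2]
gripper_width: 0.166
grasp_force: 39.1
```

Sliding freely. About 13 mm remain; I'll push slowly until the stop is felt.

```bash
python3 -m inch '[[0.003,0,0,0],[0.003,0,0,0],[0.003,0,0,0],[0,0,0,0]]'; python3 -m inch '[[0.002,0,0,0],[0.002,0,0,0],[0,0,0,0]]'; python3 -m inch '[[0.002,0,0,0],[0.002,0,0,0],[0,0,0,0]]'
```

```text
t: 28.9
eef_pos: [0.5986, 0.0449, 0.0349]
tool_rot: [0.0, 0.999, 0.034, -0.001]
contact_force: [-2.8, -0.1, 6.9]
gripper_width: 0.168
grasp_force: 39.7
t: 29.2
eef_pos: [0.6023, 0.0451, 0.0349]
tool_rot: [0.0, 0.999, 0.034, -0.001]
contact_force: [-6.0, -0.4, 7.7]
gripper_width: 0.165
grasp_force: 39.8
t: 29.5
eef_pos: [0.6063, 0.0454, 0.0349]
tool_rot: [0.0, 0.999, 0.034, -0.001]
contact_force: [-5.4, -0.9, 7.5]
gripper_width: 0.167
grasp_force: 39.8
```

```bash
python3 -m inch '[[0.002,0,0,0],[0.002,0,0,0],[0,0,0,0]]'; python3 -m inch '[[0.002,0,0,0],[0.002,0,0,0],[0,0,0,0]]'
```

```text
t: 29.8
eef_pos: [0.6088, 0.0455, 0.0349]
tool_rot: [0.001, 0.999, 0.034, -0.003]
contact_force: [-9.0, -1.1, 12.1]
gripper_width: 0.165
grasp_force: 40.2
t: 30.1
eef_pos: [0.6089, 0.0455, 0.0348]
tool_rot: [0.001, 0.999, 0.034, -0.007]
contact_force: [-21.5, -0.8, 24.2]
gripper_width: 0.17
grasp_force: 41.2
```

The force has risen with no further travel, so the tray is at the stop. I'll relax the push, let go, clear the arm and check.

```bash
python3 -m inch '[[-0.003,0,0,0],[0,0,0,0]]'; python3 -m inch '[[0,0,0,0],[0,0,0,0],[0,0,0,0],[0,0,0,0]]' 0.045; python3 -m inch '[[0,0,-0.03,0],[0,0,-0.05,0],[0,0,-0.05,0],[0,0,-0.05,0],[0,0.045,0,0],[0,0.045,0,0],[0,0.045,0,0],[0,0.045,0,0],[0,0.045,0,0],[0,0.045,0,0],[0,0,0,0],[0,0,0,0]]'
python3 - <<'E'
from h import *
C=[cam(n) for n in("top","side")];A,B=[c["color"][:,:,::-1] for c in C];c=C[0]
r=[]
for roi in((180,105,228,185),(226,105,248,175),(245,100,290,180)):
    w=[(len(p),rect(c,q,.046)) for p,q in blobs(c,[70,90,25],[95,255,160],roi,60)[:1]];print(w)
for p,q in blobs(c,[15,140,150],[32,255,255],(232,168,248,186),6): print("knob",rect(c,q,.036))
cv2.imwrite("pics/p5.png",np.hstack([cv2.resize(A[90:190,180:297],(467,400),interpolation=cv2.INTER_CUBIC),cv2.resize(B[170:340,140:310],(333,333)),] if 0 else [cv2.resize(A[90:190,180:297],(467,400),interpolation=cv2.INTER_CUBIC),cv2.resize(B[160:330,165:306],(333,400),interpolation=cv2.INTER_CUBIC)]))
E
```

```text
t: 30.3
eef_pos: [0.6088, 0.0456, 0.0348]
tool_rot: [0.001, 0.999, 0.034, -0.004]
contact_force: [-12.6, -0.5, 14.9]
gripper_width: 0.166
grasp_force: 40.3
t: 30.7
eef_pos: [0.6131, 0.0458, 0.0347]
tool_rot: [-0.0, 0.999, 0.034, 0.0]
contact_force: [0.3, 0.2, 0.4]
gripper_width: 0.527
grasp_force: 0.0
t: 31.9
eef_pos: [0.6309, -0.2253, 0.2143]
tool_rot: [0.0, 0.999, 0.032, -0.0]
contact_force: [0.4, 0.9, -0.0]
gripper_width: 0.53
grasp_force: 0.0
[(915, (array([0.7075, 0.1412]), np.float64(0.179), np.float64(0.069), np.float64(-176.6)))]
[(801, (array([0.7145, 0.0517]), np.float64(0.18), np.float64(0.062), np.float64(179.6)))]
[(930, (array([ 0.7205, -0.0375]), np.float64(0.177), np.float64(0.067), np.float64(-176.2)))]
knob (array([0.613 , 0.0455]), np.float64(0.027), np.float64(0.012), np.float64(179.7))
```

View pics/p5.png

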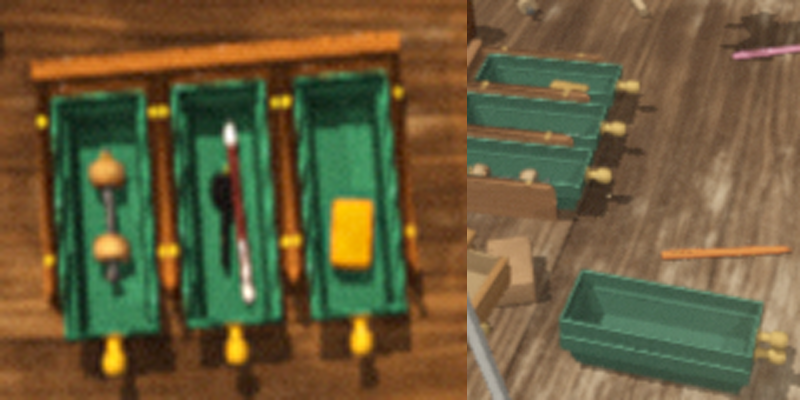

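The tray is home, level with its neighbours: its centre is (0.7145, 0.0517) and theirs average (0.714, 0.052). The pencil and peg lie side by side in it. The two lower trays are still nested, and nothing touches the robot.

```bash
python3 -c "
from station import bot
print(bot.hand_in())"
```

```text
the job is handed in; nothing more can be done
None
```

I've handed the job in: the top tray, with the pencil and ebony peg in it, is home against the stop in the middle bay, knob outwards, and the two lower trays are still nested; the station gave no verdict.

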